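Walk the heavy cookbook back to its row

TASK

The thick grey cookbook has been left leaning against the stoneware jar. Stand it upright on its foot, then walk it on its bottom corners over to the row of shorter books: swing its far end in beside the row first, with that end raised and the near (spine) end staying down as the pivot, then bring the near end in the same way with the far end down. Do not lift it clear of the worktop or let it fall over; leave it standing free and upright close beside the row, no more than a finger's width away, parallel to the books and roughly level with them, and leave the things round about as they are.

Things in the scene. Friction and masses are not known exactly. Their poses are not given: they have to be found in the camera images.
- cookbook: Loose grey hardback, a rigid box 160 mm long (x, spine at -x towards the robot), 44 thick (y, the grip width), 220 tall (z); 0.6-0.9 kg, mass centre in the middle; does not open. Origin: centre of its underside. Starts on its long +y bottom edge, leaning 30 degrees with its top to +y (the robot's left) on the jar's rim, about 140 mm up the cover; free above that.
- near_foot (a point): Middle of the cookbook's bottom edge at its near (spine, -x) end: 80 mm from its origin along its -x. Height 0 when that end is down (11 mm when it leans at the start).
- far_foot (a point): Middle of the cookbook's bottom edge at its far (+x) end: 80 mm from its origin along its +x. Height 0 when that end is down (11 mm when it leans at the start).
- book_row: Immovable row of two shorter hardbacks (blue, 150 mm long, 34 thick, 150 tall; brown, 138 tall) and a wooden bookend, right of the cookbook. Origin: on the worktop, middle of the blue book's open cover, which faces the cookbook. x along that cover away from the robot, y out of it towards the cookbook, z up. Touching it, the cookbook's middle plane is at y = 22 mm. Row at y < 0.
- stoneware_jar: Fixed cream stoneware jar that the cookbook leans on, 103 mm across, 123 mm tall. Origin: centre of its underside. To its left is the sink, with a tall fixed tap at about x 0.62, y 0.18 m whose arched spout reaches up to about 0.35 m and towards the robot: pass it well clear.
- spice_jar_d: Loose small glass jar with a yellow screw cap, 42 mm across, 96 mm tall, behind the work. Origin: centre of its underside. Bystander.
- tuna_tin: Loose flat round tin, 86 mm across, 40 mm tall, behind the work. Origin: centre of its underside. Bystander.
- garlic: Loose garlic bulb, 53 mm, behind the jar. Origin: centre of its underside. Bystander.
- jam_jar: Loose empty jam jar, 64 mm across, 98 mm tall, close to the far end of the row. Origin: centre of its underside. Bystander.

How it is judged (in metres and radians):
On the way, in this order (a step that is already met when the one before it is completed fails the run):
1. the cookbook stands upright (within 6 degrees), both ends down (angle between cookbook's own z axis and vertical below 0.105 rad and height (world z) of each of near_foot, far_foot below 0.008 m), for 0.1 s.
2. its far end comes in beside the row, raised at least 10 mm, while the near end is down (within 10 mm) and still away from the row (height (world z) of far_foot above 0.01 m and height (world z) of near_foot below 0.01 m and y of far_foot in the frame of book_row below 0.05 m and y of near_foot in the frame of book_row above 0.065 m), for 0.05 s.
3. its near end comes in beside the row, raised at least 10 mm, while the far end is down (within 10 mm) beside the row (height (world z) of near_foot above 0.01 m and height (world z) of far_foot below 0.01 m and y of each of far_foot, near_foot in the frame of book_row below 0.05 m), for 0.05 s.
At the end, for the whole second after the job is handed in: The cookbook stands upright (within 3.4 degrees) and at rest on the worktop beside the row's open cover, each end between touching it and 20 mm away from it, parallel within 6 degrees, its middle within 60 mm of the row's middle along the row (angle between cookbook's own z axis and vertical below 0.06 rad and height (world z) of each of near_foot, far_foot below 0.006 m and y of near_foot in the frame of book_row between 0.017 and 0.042 m and y of far_foot in the frame of book_row between 0.017 and 0.042 m and angle between the x axis of cookbook and the x axis of book_row, either way round below 0.105 rad and x of cookbook in the frame of book_row between -0.06 and 0.06 m and linear speed of cookbook below 0.02 m/s).
It fails at once if the cookbook is lifted clear of the worktop (both ends more than 20 mm up) (height (world z) of each of near_foot, far_foot above 0.02 m).
It fails at once if the cookbook falls over (leans more than 50 degrees) (angle between cookbook's own z axis and vertical above 0.87 rad).
It fails at once if a bystander is shifted more than 30 mm (distance of any of spice_jar_d, tuna_tin, garlic, jam_jar from where it was at the start of the episode above 0.03 m).
It also fails if it takes over 59 s, if anything falls off the work surface, if the arm or the gripper's body presses on something with over 40 N, if the wrist force passes 120 N, or if a joint passes its speed limit or range.

ROBOT

A 7-joint arm with a two-finger parallel gripper is mounted at the origin on a cart in front of the work surface, level with it; the furniture and walls round the work are solid. World frame = base frame: x ahead of the robot, y to its left, z up, the work surface at z = 0. Lengths are in m, angles in degrees, forces in N, time in s.
With the tool pointing down it reaches from about 0.425 to 0.95 m from the base axis. Payload 4.7 kg.
Tool frame: the origin (TCP) lies at the very end of the fingers, on their centre line; the grasp point (between the pads) lies 19 mm behind it; z points along the fingers, y is the line along which they close (so a half turn about z gives the same grasp; the last joint's range is limited). The gripper opens to 85 mm and grips with 20 to 120 N. Pads are 22 mm wide; open, the fingers measure 114 mm over their backs; the gripper's body (76 mm by 85 mm) begins 54 mm behind the grasp point. The pads swing forward as they close: fully open they stand 13 mm farther back than shut.
Start: joints at [69.219, 26.849, -2.785, 87.806, 1.381, 65.374, -4.715], TCP at [0.221, -0.638, 0.231] pointing down, gripper open.
Joint ranges: [-148.3, 148.3], [-19.14, 114.17], [-79.39, 73.82], [5.75, 140.21], [-59.74, 239.74], [12.07, 113.84], [-152.46, 152.46]. Speed limits (degrees/s): [147.25, 147.25, 180, 180, 180, 180, 180].

INTERFACE

Orientations are given as [roll, pitch, yaw] about the fixed x, y, z axes, in that order (R = Rz(yaw) Ry(pitch) Rx(roll)).
In Python, from rig import readout, get_image, env gives the robot as it stands.
- The arm moves only by the tool apply_moves, never from a script. Its arguments are lists of equal length, an entry for each row: "delta_pos": the shift along the tool's x, y, z in m, a list of three; "angular": the turn, a rotation vector about the tool's x, y, z in rad, a list of three; "jaw": the opening, from -1 (shut) to 1 (fully open), so that 0 is half open. A call has 1 to 5 rows; each row shifts and turns the commanded pose from where the row before left it, along the tool's axes as they then stand; what a row does not reach is not made up. A row lasts 1/10 s, in which the tool goes at most 50 mm and 8.59 degrees, less where a joint would pass 70% of its speed; a pose out of reach is approached as far as the arm can. A call with a gripper value outside its range is refused whole. The fingers move at their own pace and stop on an object; "squeeze" is the grip in N (left out, the last holds). Time passes only in rows, so rows that do not move let the fingers close. It gives the time, the measured TCP pose, the force, the opening and the grip force at its end, in the units of the state.
- readout.get_state(): the state, without advancing time (a new reading comes with each control period).
- get_image(name): name is "scene" or "side" or "wrist"; returns a dict with "color" (384x512x3 uint8, red, green, blue), "vfov" (degrees; the focal length in pixels is half the picture's height over the tangent of half this angle, whatever the lens; pixels are square), "cx", "cy" (the principal point, pixels), "position" and "attitude" of the camera in the world; the wrist camera has in their place "hand_eye" (4x4, takes a point from camera to tool coordinates, whose origin is the TCP and whose axes are the flange's). Camera axes: x right, y up, looking along -z (the intrinsics and any distortion apply to the point x, -y, -z); pixel columns grow to the right and rows downward; lengths in m; the calibration is good to about 2 mm. A picture is of the moment at which its call begins: read the wrist's pose just before it. There is no depth.
- env.finish_job(): hands the job in; it is judged then, once.
The state is a dict: "t": time; "joints": joint angles; "dq": joint speeds; "joint_torque": joint torques, N m; "tcp_pos": TCP position; "orientation": TCP orientation; "contact_force": force on the tool from outside, world axes, zero at the start; "torque": the same for the moment, N m; "gripper_width": opening from 0.0 (shut) to 1.0 (fully open); "finger_force": force on a finger pad.
Only numpy, scipy, OpenCV 4.12 (cv2) and the standard library are available. Lean on these libraries where they do the work, as an engineer would, in place of code of your own. Each camera call takes 0.05 s, during which the arm holds its last target. There are 200 camera calls.

## Working session

There is one attempt and no reset: what is moved stays moved. The work goes in short steps, Python scripts to look and compute and a tool call to move; the robot and the scene stay as the last step left them, time stands still between calls to the robot, and variables do not carry over. Pictures are saved under pics/ and viewed, at most 10 in all, crops included, and the job is handed in when it is done.

Besides the shell and the picture viewer there is one more tool, called after "Request:" by a JSON object that holds its "api" and its "payload", one argument or row to a line. apply_moves: Moves the arm, as the interface text tells. Its arguments: {"type":"object","properties":{"delta_pos":{"type":"array","items":{"type":"array","items":{"type":"number"}}},"angular":{"type":"array","items":{"type":"array","items":{"type":"number"}}},"jaw":{"type":"array","items":{"type":"number"}},"squeeze":{"type":"number"}},"required":["delta_pos","angular","jaw"]}

```bash
mkdir -p pics; ls; python3 - <<'E'
from rig import readout,get_image,env
import cv2,numpy as np
s=readout.get_state();print(s)
ims=[]
for n in("scene","side"):
    d=get_image(n);print(n,{k:(v if k!='color' else 0) for k,v in d.items()})
    cv2.imwrite(f"pics/{n}0.png",d["color"][:,:,::-1])
E
```

```text
pics
{'t': 0.0, 'joints': array([69.22025974, 26.8963635 , -2.78428777, 87.87396613,  1.38042503,
       65.37553752, -4.71550242]), 'dq': array([ 0.03070576, -0.068269  ,  0.0668601 ,  0.05871125, -0.11047354,
       -0.07713505, -0.00331556]), 'joint_torque': array([ 3.93517994e-04, -5.10313439e+01, -4.62458585e-02, -2.37716067e+01,
        1.08468131e-02,  7.45395402e-03, -4.97768781e-06]), 'tcp_pos': array([ 0.22095648, -0.63718756,  0.23027072]), 'orientation': array([-1.79887738e+02,  3.82189418e-03,  1.91254776e+01]), 'contact_force': array([ 1.33941503,  0.46327519, -0.15191236]), 'torque': array([ 0.00856679,  0.04541818, -0.01906274]), 'finger_force': 0.0, 'gripper_width': 1.0026681866618559}
scene {'color': 0, 'vfov': 55.81459584396848, 'cx': 254.42215278925678, 'cy': 188.69415291206832, 'position': array([0.28489399, 0.16629633, 0.72113201]), 'attitude': array([  38.21678198,    0.17487907, -146.81074644])}
side {'color': 0, 'vfov': 56.7202520210279, 'cx': 258.36635710680673, 'cy': 189.91148440473907, 'position': array([0.40323101, 0.42668056, 0.64189634]), 'attitude': array([  50.29066247,   -0.40836917, -166.73658519])}
```

View pics/scene0.png

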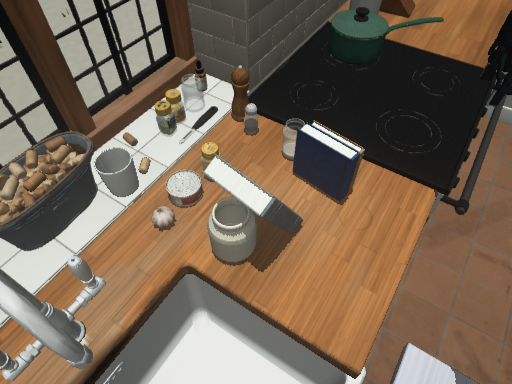

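View pics/side0.png

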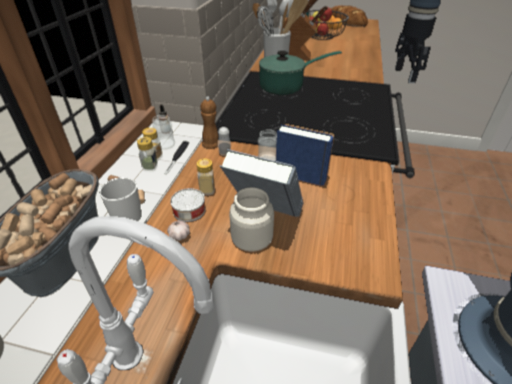

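The pictures show the cookbook (scene about 207–300, 155–235) leaning on the jar (232,228), with the blue row at (328,160), the jam jar at (292,138), the spice jar at (209,155), the tin at (185,188) and the garlic at (163,217). I'll zoom in for the corners.

```bash
cat > h.py <<'E'
import numpy as np,cv2
from scipy.spatial.transform import Rotation as R
from rig import readout,get_image
def cam(d):
    f=d["color"].shape[0]/2/np.tan(np.radians(d["vfov"])/2)
    return f,d["cx"],d["cy"],R.from_euler("xyz",d["attitude"],degrees=True).as_matrix(),np.array(d["position"])
def ray(c,u,v):
    f,cx,cy,M,p=c; r=M@np.array([(u-cx)/f,-(v-cy)/f,-1]); return p,r/np.linalg.norm(r)
def onz(c,u,v,z):
    p,r=ray(c,u,v); return p+r*(z-p[2])/r[2]
def tri(c1,a,c2,b):
    p,r=ray(c1,*a);q,s=ray(c2,*b)
    t=np.linalg.lstsq(np.c_[r,-s],q-p,rcond=None)[0]
    A,B=p+r*t[0],q+s*t[1]; return (A+B)/2,np.linalg.norm(A-B)
def proj(c,X):
    f,cx,cy,M,p=c; q=M.T@(np.array(X)-p); return cx-f*q[0]/q[2],cy+f*q[1]/q[2]
E
python3 - <<'E'
import cv2,numpy as np
a=cv2.imread('pics/scene0.png')[110:270,195:375]
b=cv2.imread('pics/side0.png')[115:255,205:345]
a=cv2.resize(a,None,fx=2.2*1,fy=2.2,interpolation=3); 
a=cv2.imread('pics/scene0.png')[115:265,200:330]; A=cv2.resize(a,(390,450),interpolation=2)
B=cv2.resize(cv2.imread('pics/side0.png')[115:265,210:340],(390,450),interpolation=2)
C=np.hstack([A,B])
for k in range(0,13):
  for o in(0,390): cv2.line(C,(o+k*30,0),(o+k*30,6),(0,0,255),1)
for k in range(0,15): cv2.line(C,(0,k*30),(6,k*30),(0,0,255),1);cv2.line(C,(390,k*30),(396,k*30),(0,0,255),1)
cv2.imwrite('pics/z0.png',C)
E
```

```text
(no output)
```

View pics/z0.png

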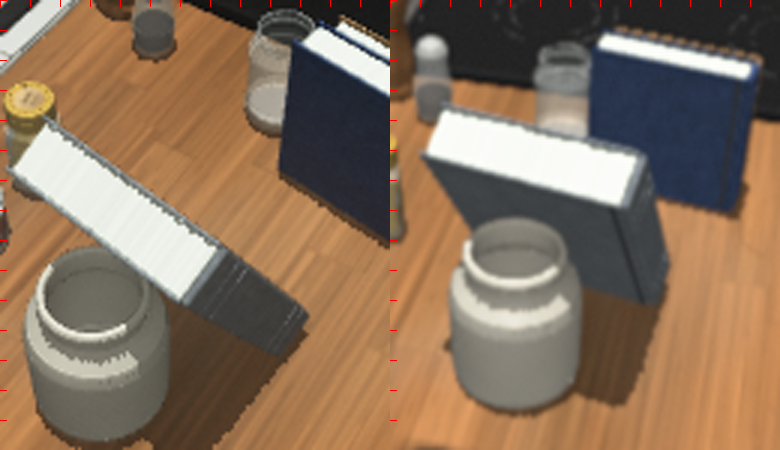

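The crops show the cookbook's top face corners, scene (203,172), (215,156), (275,198), (262,216), and the bottom spine corners (302,220) and (294,233). The same corners appear in side, and so do the blue cover's corners.

```bash
python3 - <<'E'
from h import *
S=cam(get_image("scene"));D=cam(get_image("side"))
P={'Tf+':((203.3,172.3),(221.7,166.7)),'Tf-':((215,155.7),(229,150.7)),'Tn-':((275,197.7),(295,165.7)),'Tn+':((261.7,215.7),(289,184)),'Bn-':((302,220),(302.3,200)),'Bn+':((294,233.3),(296.7,215.7)),
'blueTf':((300,130),(279.3,130)),'blueTn':((358,159),(331.7,141)),}
np.set_printoptions(precision=4,suppress=True)
for k,(a,b) in P.items(): print(k,*tri(S,a,D,b))
print('blueBf',onz(S,294,174.3,0),'blueBn',onz(S,348,198,0),onz(D,325,185,0))
print('blueT z.15',onz(S,300,130,.15),onz(S,358,159,.15),onz(D,279.3,130,.15),onz(D,331.7,141,.15))
print('Bn+ z0',onz(S,294,233.3,0),onz(D,296.7,215.7,0)); print('Bn- z.022',onz(S,302,220,.022),onz(D,302.3,200,.022))
for k,z in(('Tf+',.1905),('Tf-',.2125),('Tn-',.2125),('Tn+',.1905)): print(k,onz(S,*P[k][0],z),onz(D,*P[k][1],z))
print('spice cap',onz(S,209,147,.096),'jam top',onz(S,294,124,.098),'jar',onz(S,232,212,.123))
E
```

```text
Tf+ [ 0.6208 -0.1634  0.1885] 0.0006641828189551629
Tf- [ 0.613  -0.1946  0.2114] 0.0016354400734194118
Tn- [ 0.4636 -0.17    0.2136] 0.0005661857687943433
Tn+ [ 0.4702 -0.1389  0.1892] 0.002741289243019744
Bn- [ 0.4446 -0.2666  0.039 ] 0.004556568933864822
Bn+ [ 0.4532 -0.2524 -0.0056] 0.0053254300067973
blueTf [ 0.5379 -0.4074  0.1526] 0.0006392362045758369
blueTn [ 0.3948 -0.4131  0.1353] 0.0024279039519338077
blueBf [ 0.5371 -0.4041  0.    ] blueBn [ 0.387  -0.4097  0.    ] [ 0.3949 -0.3938  0.    ]
blueT z.15 [ 0.5387 -0.4098  0.15  ] [ 0.3909 -0.3978  0.15  ] [ 0.5389 -0.4122  0.15  ] [ 0.3961 -0.3898  0.15  ]
Bn+ z0 [ 0.4493 -0.2479  0.    ] [ 0.4552 -0.2482  0.    ]
Bn- z.022 [ 0.4463 -0.2762  0.022 ] [ 0.4479 -0.2879  0.022 ]
Tf+ [ 0.6199 -0.1623  0.1905] [ 0.6194 -0.1605  0.1905]
Tf- [ 0.6133 -0.1943  0.2125] [ 0.6116 -0.1921  0.2125]
Tn- [ 0.4642 -0.1709  0.2125] [ 0.4635 -0.1713  0.2125]
Tn+ [ 0.4711 -0.1388  0.1905] [ 0.4687 -0.1362  0.1905]
spice cap [ 0.718 -0.292  0.096] jam top [ 0.5854 -0.4735  0.098 ] jar [ 0.5493 -0.1528  0.123 ]
```

Request:
{"api": "apply_moves", "payload": {
  "delta_pos": [
    [0,0,-0.05],
    [0,0,-0.05],
    [0.016,-0.013,0],
    [0.032,-0.0256,0],
    [0.032,-0.0256,0]
  ],
  "angular": [
    [0,0,0],
    [0,0,0],
    [0,0,0],
    [0,0,0],
    [0,0,0]
  ],
  "jaw": [1,1,1,1,1]
}}

```text
t: 0.7
tcp_pos: [0.2757, -0.5502, 0.3313]
orientation: [180.0, -0.0, 19.0]
contact_force: [0.6, 0.6, -0.5]
gripper_width: 1.003
finger_force: 0.0
```

Request:
{"api": "apply_moves", "payload": {
  "delta_pos": [
    [0.032,-0.0256,0],
    [0.032,-0.0256,0],
    [0.032,-0.0256,0],
    [0.032,-0.0256,0],
    [0.032,-0.0256,0]
  ],
  "angular": [
    [0,0,0],
    [0,0,0],
    [0,0,0],
    [0,0,0],
    [0,0,0]
  ],
  "jaw": [1,1,1,1,1]
}}

```text
t: 1.2
tcp_pos: [0.3855, -0.3759, 0.3313]
orientation: [180.0, 0.0, 19.1]
contact_force: [0.9, -0.8, 0.2]
gripper_width: 0.999
finger_force: 0.0
```

Request:
{"api": "apply_moves", "payload": {
  "delta_pos": [
    [0.032,-0.0256,0],
    [0.032,-0.0256,0],
    [0.032,-0.0256,0],
    [0.032,-0.0256,0],
    [0.032,-0.0256,0]
  ],
  "angular": [
    [0,0,0],
    [0,0,0],
    [0,0,0],
    [0,0,0],
    [0,0,0]
  ],
  "jaw": [1,1,1,1,1]
}}

```text
t: 1.7
tcp_pos: [0.4947, -0.2027, 0.3313]
orientation: [180.0, 0.0, 19.1]
contact_force: [0.4, -0.3, -0.1]
gripper_width: 1.002
finger_force: 0.0
```

```bash
cat >> h.py <<'E'
np.set_printoptions(precision=4,suppress=True)
def bookR(yaw,lean=0,pitch=0):
    # book frame: yaw, then lean top to +y (deg), pitch>0 raises far end; returns book rotation
    return R.from_euler("z",yaw,degrees=True)*R.from_euler("y",-pitch,degrees=True)*R.from_euler("x",-lean,degrees=True)
FLIP=R.from_euler("x",180,degrees=True)   # tool = book*FLIP
def cmd(Rt,pt,R0=None,p0=None):
    if R0 is None:
        s=readout.get_state();R0=R.from_euler("xyz",s["orientation"],degrees=True);p0=s["tcp_pos"]
    d=R0.inv().apply(np.array(pt)-p0);w=(R0.inv()*Rt).as_rotvec()
    return d,w
E
python3 - <<'E'
from h import *
B=bookR(-9.2,30);top=np.array([.5419,-.1667,.2007]);z=B.apply([0,0,1])
print(z,B.apply([1,0,0]))
p=top+.08*z;print(p)
T0=bookR(-9.2)*FLIP;s=readout.get_state();p0=s["tcp_pos"]
print(cmd(T0,p0)); print(cmd(B*FLIP,p,T0,p0))
E
```

```text
[0.0799 0.4936 0.866 ] [ 0.9871 -0.1599  0.    ]
[ 0.5483 -0.1272  0.27  ]
(array([0., 0., 0.]), array([ 0.0003, -0.    ,  0.4942]))
(array([ 0.0409, -0.083 ,  0.0614]), array([-0.5236,  0.    ,  0.    ]))
```

Request:
{"api": "apply_moves", "payload": {
  "delta_pos": [
    [0,0,0],
    [0,0,0],
    [0,0,0],
    [0,0,0],
    [0,0,0]
  ],
  "angular": [
    [0,0,0.1],
    [0,0,0.1],
    [0,0,0.1],
    [0,0,0.1],
    [0,0,0.094]
  ],
  "jaw": [1,1,1,1,1]
}}

```text
t: 2.2
tcp_pos: [0.494, -0.2041, 0.3312]
orientation: [180.0, 0.0, -9.4]
contact_force: [-0.3, 0.1, -0.6]
gripper_width: 0.998
finger_force: 0.0
```

Request:
{"api": "apply_moves", "payload": {
  "delta_pos": [
    [0.008,-0.016,0],
    [0.008,-0.016,0],
    [0.008,-0.016,0],
    [0.008,-0.016,0],
    [0.008,-0.016,0]
  ],
  "angular": [
    [-0.1,0,0],
    [-0.11,0,0],
    [-0.11,0,0],
    [-0.11,0,0],
    [-0.094,0,0]
  ],
  "jaw": [1,1,1,1,1]
}}

```text
t: 2.7
tcp_pos: [0.5467, -0.1328, 0.3151]
orientation: [149.8, -0.1, -9.1]
contact_force: [0.0, 0.3, -0.2]
gripper_width: 1.001
finger_force: 0.0
```

```bash
python3 - <<'E'
from h import *
B=bookR(-9.2,30);top=np.array([.5419,-.1667,.2007]);z=B.apply([0,0,1])
s=readout.get_state();print(s["t"],s["tcp_pos"],s["orientation"],s["joints"])
for h in(.04,-.045): print(cmd(B*FLIP,top+h*z))
a=get_image("scene")["color"];b=get_image("wrist")["color"]
A=cv2.resize(a[90:270,180:340],(400,450));Bm=cv2.resize(b,(400,300))
C=np.zeros((450,800,3),np.uint8);C[:,:400]=A;C[:300,400:]=Bm
cv2.imwrite("pics/p1.png",C[:,:,::-1])
E
```

```text
2.7 [ 0.5467 -0.1328  0.3151] [149.7705  -0.1247  -9.0922] [   9.7886   16.418   -19.9148   98.4403   34.6821   79.2832 -119.6669]
(array([ 0.0005, -0.0279,  0.0761]), array([ 0.004 , -0.0028,  0.0005]))
(array([ 0.0002, -0.0282,  0.1611]), array([ 0.004 , -0.0028,  0.0005]))
```

View pics/p1.png

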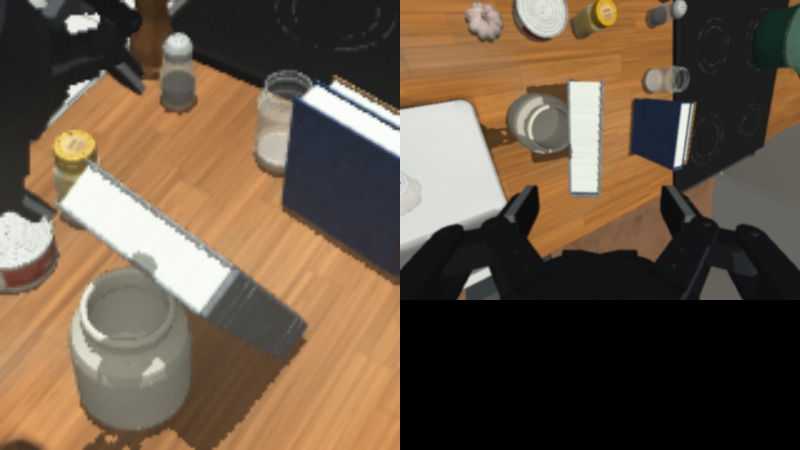

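The wrist view shows the book top as a straight vertical strip (display 570–601 × 81–193), aligned with the tool. I'll check it against the estimate through the hand-eye transform.

```bash
python3 - <<'E'
from h import *
s=readout.get_state();d=get_image("wrist");H=d["hand_eye"]
Rt=R.from_euler("xyz",s["orientation"],degrees=True).as_matrix()
f=192/np.tan(np.radians(d["vfov"])/2)
W=Rt@H[:3,:3];P=s["tcp_pos"]+Rt@H[:3,3];c=(f,d["cx"],d["cy"],W,P)
B=bookR(-9.2,30);top=np.array([.5419,-.1667,.2007]);o=top-.22*B.apply([0,0,1])
for x in(-.08,.08):
  for y in(-.022,.022): print(x,y,proj(c,o+B.apply([x,y,.22])))
im=cv2.cvtColor(d["color"],cv2.COLOR_RGB2HSV)
m=((im[:,:,1]<40)&(im[:,:,2]>170)).astype(np.uint8)
n,l,st,ce=cv2.connectedComponentsWithStats(m)
i=l[177,237];print(st[i],ce[i]); cn=cv2.findContours((l==i).astype(np.uint8),0,2)[0][0];print(cv2.boxPoints(cv2.minAreaRect(cn)))
# plane of the top face -> book coordinates
z=B.apply([0,0,1])
for q in cv2.boxPoints(cv2.minAreaRect(cn)):
  p,r=ray(c,*q); print(B.inv().apply(p+r*(z@(top-p))/(z@r)-o))
E
```

```text
-0.08 -0.022 (np.float64(255.20584669122726), np.float64(255.1932869793788))
-0.08 0.022 (np.float64(215.23147084646638), np.float64(254.78689308756282))
0.08 -0.022 (np.float64(257.13669110394994), np.float64(102.20629344198802))
0.08 0.022 (np.float64(209.43745223104295), np.float64(101.64873347737296))
[ 215  103   40  143 5120] [234.5342 172.2051]
[[215. 103.]
 [254. 103.]
 [254. 245.]
 [215. 245.]]
[0.0789 0.0169 0.22  ]
[ 0.0793 -0.0191  0.22  ]
[-0.0675 -0.0205  0.22  ]
[-0.0679  0.0218  0.22  ]
```

Request:
{"api": "apply_moves", "payload": {
  "delta_pos": [
    [0,-0.028,0.03],
    [0,0,0.04],
    [0,0,0.04],
    [0,0,0.03],
    [0,0,0.021]
  ],
  "angular": [
    [0.004,-0.003,0],
    [0,0,0],
    [0,0,0],
    [0,0,0],
    [0,0,0]
  ],
  "jaw": [1,1,1,1,1]
}}

```text
t: 3.35
tcp_pos: [0.5348, -0.1925, 0.1596]
orientation: [150.1, 0.3, -9.5]
contact_force: [0.1, 0.7, 0.9]
gripper_width: 0.999
finger_force: 0.0
```

Request:
{"api": "apply_moves", "payload": {
  "delta_pos": [
    [0,0,0],
    [0,0,0],
    [0,0,0],
    [0,0,0],
    [0,0,0]
  ],
  "angular": [
    [0,0,0],
    [0,0,0],
    [0,0,0],
    [0,0,0],
    [0,0,0]
  ],
  "jaw": [0.3,0,0,-0.1,-0.1],
  "squeeze": 40
}}

```text
t: 3.85
tcp_pos: [0.5378, -0.1892, 0.1629]
orientation: [150.2, -0.0, -9.2]
contact_force: [-0.5, -0.1, 6.3]
gripper_width: 0.508
finger_force: 41.7
```

Request:
{"api": "apply_moves", "payload": {
  "delta_pos": [
    [0,0,0],
    [0,0.00915,0.0014],
    [0,0.00915,0.0014],
    [0,0.00915,0.0014],
    [0,0.00915,0.0014]
  ],
  "angular": [
    [0,0,0],
    [0.0524,0,0],
    [0.0524,0,0],
    [0.0524,0,0],
    [0.0524,0,0]
  ],
  "jaw": [-0.3,-0.3,-0.3,-0.3,-0.3],
  "squeeze": 90
}}

```text
t: 4.35
tcp_pos: [0.532, -0.2241, 0.1739]
orientation: [162.3, -0.0, -9.2]
contact_force: [-3.2, 1.6, 6.0]
gripper_width: 0.503
finger_force: 91.7
```

Request:
{"api": "apply_moves", "payload": {
  "delta_pos": [
    [0,0.00915,0.0014],
    [0,0.00915,0.0014],
    [0,0.00915,0.0014],
    [0,0,0],
    [0,0,0]
  ],
  "angular": [
    [0.0524,0,0],
    [0.0524,0,0],
    [0.0524,0,0],
    [0,0,0],
    [0,0,0]
  ],
  "jaw": [-0.3,-0.3,-0.3,-0.3,-0.3]
}}

```text
t: 4.85
tcp_pos: [0.5272, -0.2537, 0.177]
orientation: [171.0, -0.1, -9.4]
contact_force: [-2.5, -0.8, 9.5]
gripper_width: 0.501
finger_force: 94.0
```

Request:
{"api": "apply_moves", "payload": {
  "delta_pos": [
    [0,0.00915,0.0012],
    [0,0.00915,0.0012],
    [0,0.00915,0.001],
    [0,0,0],
    [0,0,0]
  ],
  "angular": [
    [0.0524,0,0],
    [0.0524,0,0],
    [0.0524,0,0],
    [0,0,0],
    [0,0,0]
  ],
  "jaw": [-0.3,-0.3,-0.3,-0.3,-0.3]
}}

```text
t: 5.35
tcp_pos: [0.5226, -0.2813, 0.1758]
orientation: [-180.0, -0.0, -9.4]
contact_force: [-2.9, -2.5, 5.8]
gripper_width: 0.503
finger_force: 95.0
```

```bash
python3 - <<'E'
from h import *
s=readout.get_state();print(s["t"],s["tcp_pos"],s["orientation"],s["joints"],s["contact_force"],s["torque"])
a=get_image("scene")["color"];b=get_image("side")["color"]
A=cv2.resize(a[60:260,200:370],(400,470),interpolation=2);Bm=cv2.resize(b[90:290,200:370],(400,470),interpolation=2)
cv2.imwrite("pics/p2.png",np.hstack([A,Bm])[:,:,::-1])
cv2.imwrite("pics/s2.png",a[:,:,::-1]);cv2.imwrite("pics/d2.png",b[:,:,::-1])
E
```

```text
5.35 [ 0.5226 -0.2813  0.1758] [-179.9625   -0.0422   -9.3907] [ 42.2679  24.2623 -23.7268 101.7558  11.4067  56.3166 -85.3379] [-2.8893 -2.4853  5.7953] [-1.2061  0.2373 -0.2717]
```

View pics/p2.png

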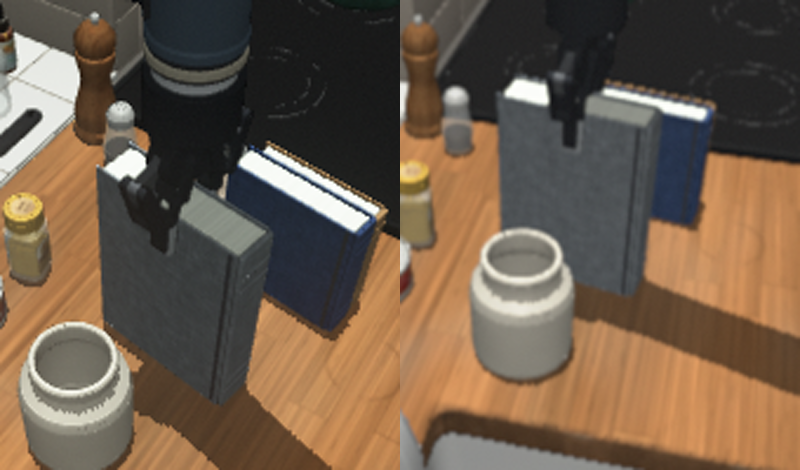

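The cookbook now stands upright beside the jar. Next I'll fit the row's cover edges from the unobstructed first images.

```bash
python3 - <<'E'
from h import *
for n,u0,u1,lo,hi in(("scene",297,362,1,1),("side",276,334,1,1)):
    c=cam(get_image(n));im=cv2.imread(f"pics/{n}0.png");h=cv2.cvtColor(im,cv2.COLOR_BGR2HSV)
    m=((h[:,:,0]>100)&(h[:,:,0]<135)&(h[:,:,1]>90)).astype(np.uint8);m[:,:u0-6]=0;m[:,u1+6:]=0;m[:120]=0;m[210:]=0
    k,l,st,ce=cv2.connectedComponentsWithStats(m);i=1+st[1:,4].argmax();print(n,st[i]);m=l==i
    for nm,z in(("top",.15),("bot",0)):
        P=[]
        for u in range(st[i][0]+1,st[i][0]+st[i][2]-1,3):
            v=np.where(m[:,u])[0]; v=v.min()-.5 if nm=="top" else v.max()+.5
            P.append(np.r_[u,v,onz(c,u,v,z)[:2]])
        print(nm);print(np.array(P).round(3).tolist())
E
```

```text
scene [297 128  50  30 184]
top
[[298.0, 127.5, 0.547, -0.415], [301.0, 130.5, 0.536, -0.41], [304.0, 132.5, 0.527, -0.407], [307.0, 133.5, 0.52, -0.408], [310.0, 136.5, 0.509, -0.403], [313.0, 137.5, 0.502, -0.404], [316.0, 139.5, 0.494, -0.402], [319.0, 140.5, 0.487, -0.403], [322.0, 143.5, 0.477, -0.398], [325.0, 144.5, 0.47, -0.399], [328.0, 146.5, 0.461, -0.397], [331.0, 147.5, 0.454, -0.398], [334.0, 150.5, 0.445, -0.393], [337.0, 151.5, 0.438, -0.394], [340.0, 153.5, 0.43, -0.392], [343.0, 154.5, 0.423, -0.392]]
bot
[[298.0, 135.5, 0.599, -0.538], [301.0, 137.5, 0.588, -0.535], [304.0, 139.5, 0.577, -0.533], [307.0, 145.5, 0.559, -0.516], [310.0, 141.5, 0.559, -0.535], [313.0, 144.5, 0.546, -0.529], [316.0, 144.5, 0.539, -0.533], [319.0, 144.5, 0.532, -0.538], [322.0, 146.5, 0.522, -0.536], [325.0, 147.5, 0.513, -0.537], [328.0, 148.5, 0.504, -0.538], [331.0, 151.5, 0.492, -0.532], [334.0, 152.5, 0.484, -0.533], [337.0, 153.5, 0.475, -0.534], [340.0, 154.5, 0.467, -0.535], [343.0, 156.5, 0.457, -0.532]]
side [ 277  130   48   54 1664]
top
[[278.0, 130.5, 0.542, -0.409], [281.0
[... 245 characters left out ...]
, 137.5, 0.466, -0.39], [308.0, 137.5, 0.458, -0.392], [311.0, 138.5, 0.45, -0.389], [314.0, 139.5, 0.442, -0.386], [317.0, 139.5, 0.434, -0.388], [320.0, 140.5, 0.426, -0.385], [323.0, 141.5, 0.418, -0.382]]
bot
[[278.0, 159.5, 0.55, -0.487], [281.0, 160.5, 0.54, -0.484], [284.0, 161.5, 0.53, -0.481], [287.0, 162.5, 0.52, -0.478], [290.0, 162.5, 0.511, -0.48], [293.0, 164.5, 0.5, -0.472], [296.0, 167.5, 0.489, -0.459], [299.0, 178.5, 0.472, -0.406], [302.0, 179.5, 0.463, -0.404], [305.0, 180.5, 0.454, -0.401], [308.0, 181.5, 0.445, -0.398], [311.0, 181.5, 0.436, -0.4], [314.0, 182.5, 0.427, -0.398], [317.0, 183.5, 0.418, -0.395], [320.0, 173.5, 0.414, -0.446], [323.0, 153.5, 0.416, -0.555]]
```

```bash
cat >> h.py <<'E'
def rows(poses,R0=None,p0=None):
    # poses: (book rotation, TCP position); prints rows of tool moves
    for B,p in poses:
        Rt=B*FLIP;d,w=cmd(Rt,p,R0,p0);print(d.round(4).tolist(),w.round(4).tolist());R0,p0=Rt,np.array(p)
    return R0,p0
def piv(yaw,pitch,foot,side,h,lift=0):
    # side -1: pivot near foot, +1: far foot (pitch>0 raises far); foot = world xy; h = TCP height on book
    B=bookR(yaw,0,pitch);return B,np.r_[foot,lift]+B.apply([-side*.08,0,h])
E
python3 - <<'E'
from h import *
s=readout.get_state();p=s["tcp_pos"];y0=s["orientation"][2];h=p[2];print(p,y0)
foot=p[:2]-.08*np.array([np.cos(np.radians(y0)),np.sin(np.radians(y0))]);print(foot)
L=[piv(y0,a,foot,-1,h,l) for a,l in((2,.0005),(4,.001),(6,.0015))]
L+=[piv(y0-3.64*k,6,foot,-1,h,.0015) for k in range(1,11)]
rows(L)
E
```

```text
[ 0.5226 -0.2812  0.1758] -9.36278915526907
[ 0.4437 -0.2682]
[-0.0062, 0.0, -0.0032] [0.0, 0.0341, 0.0]
[-0.0062, 0.0, -0.0032] [-0.0, 0.0349, -0.0]
[-0.0061, -0.0, -0.0032] [0.0, 0.0349, -0.0]
[-0.0001, 0.0039, -0.0] [-0.0066, -0.0, 0.0632]
[-0.0001, 0.0039, -0.0] [-0.0066, 0.0, 0.0632]
[-0.0001, 0.0039, -0.0] [-0.0066, -0.0, 0.0632]
[-0.0001, 0.0039, -0.0] [-0.0066, 0.0, 0.0632]
[-0.0001, 0.0039, -0.0] [-0.0066, -0.0, 0.0632]
[-0.0001, 0.0039, -0.0] [-0.0066, -0.0, 0.0632]
[-0.0001, 0.0039, -0.0] [-0.0066, -0.0, 0.0632]
[-0.0001, 0.0039, -0.0] [-0.0066, -0.0, 0.0632]
[-0.0001, 0.0039, -0.0] [-0.0066, 0.0, 0.0632]
[-0.0001, 0.0039, -0.0] [-0.0066, -0.0, 0.0632]
```

Request:
{"api": "apply_moves", "payload": {
  "delta_pos": [
    [0,0,0],
    [-0.0062,0,-0.0032],
    [-0.0062,0,-0.0032],
    [-0.0061,0,-0.0032],
    [0,0,0]
  ],
  "angular": [
    [0,0,0],
    [0,0.0345,0],
    [0,0.035,0],
    [0,0.035,0],
    [0,0,0]
  ],
  "jaw": [-0.3,-0.3,-0.3,-0.3,-0.3],
  "squeeze": 110
}}

```text
t: 6.05
tcp_pos: [0.5012, -0.2754, 0.1822]
orientation: [-179.8, -5.7, -9.3]
contact_force: [-0.6, 0.2, -5.5]
gripper_width: 0.498
finger_force: 113.1
```

```bash
python3 - <<'E'
from h import *
s=readout.get_state();print(s["t"],s["tcp_pos"],s["orientation"],s["contact_force"],s["torque"],s["finger_force"])
a=get_image("scene")["color"];b=get_image("side")["color"]
A=cv2.resize(a[90:260,230:330],(400,600),interpolation=2);Bm=cv2.resize(b[110:230,230:330],(400,480),interpolation=2)
C=np.zeros((600,800,3),np.uint8);C[:,:400]=A;C[:480,400:]=Bm
cv2.imwrite("pics/p3.png",C[:,:,::-1])
E
```

```text
6.05 [ 0.5012 -0.2754  0.1822] [-179.7804   -5.6602   -9.3082] [-0.6423  0.2343 -5.52  ] [-0.0974  0.6204 -0.0438] 113.13190698623657
```

View pics/p3.png

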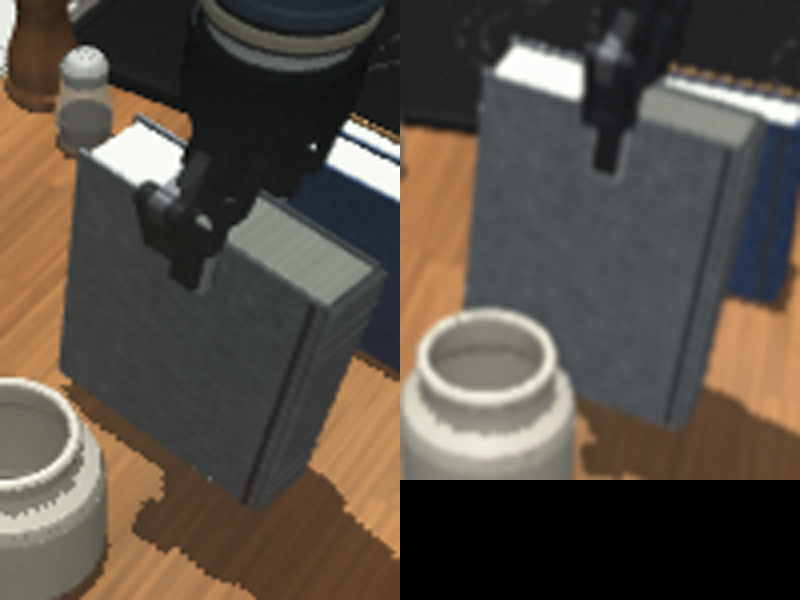

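The far end is raised and the near end is on or just off the top, with the arm carrying about 5.5 N. I'll sweep the far end in.

Request:
{"api": "apply_moves", "payload": {
  "delta_pos": [
    [-0.0001,0.0039,0],
    [-0.0001,0.0039,0],
    [-0.0001,0.0039,0],
    [-0.0001,0.0039,0],
    [-0.0001,0.0039,0]
  ],
  "angular": [
    [-0.0066,0,0.0632],
    [-0.0066,0,0.0632],
    [-0.0066,0,0.0632],
    [-0.0066,0,0.0632],
    [-0.0066,0,0.0632]
  ],
  "jaw": [-0.3,-0.3,-0.3,-0.3,-0.3]
}}

```text
t: 6.65
tcp_pos: [0.4985, -0.2938, 0.1823]
orientation: [-179.8, -5.7, -27.6]
contact_force: [0.9, -0.9, -4.2]
gripper_width: 0.505
finger_force: 112.9
```

Request:
{"api": "apply_moves", "payload": {
  "delta_pos": [
    [-0.0001,0.0039,0],
    [-0.0001,0.0039,0],
    [-0.0001,0.0039,0],
    [-0.0001,0.0039,0],
    [-0.0001,0.0039,0]
  ],
  "angular": [
    [-0.0066,0,0.0632],
    [-0.0066,0,0.0632],
    [-0.0066,0,0.0632],
    [-0.0066,0,0.0632],
    [-0.0066,0,0.0632]
  ],
  "jaw": [-0.3,-0.3,-0.3,-0.3,-0.3]
}}

```text
t: 7.15
tcp_pos: [0.4875, -0.3096, 0.1823]
orientation: [-179.8, -5.7, -45.8]
contact_force: [0.4, -0.6, -3.8]
gripper_width: 0.508
finger_force: 112.9
```

Request:
{"api": "apply_moves", "payload": {
  "delta_pos": [
    [0,0,0],
    [0,0,0]
  ],
  "angular": [
    [0,0,0],
    [0,0,0]
  ],
  "jaw": [-0.3,-0.3]
}}

```text
t: 7.35
tcp_pos: [0.4872, -0.3094, 0.1824]
orientation: [-179.8, -5.7, -45.6]
contact_force: [0.8, -0.1, -4.6]
gripper_width: 0.501
finger_force: 112.8
```

```bash
python3 - <<'E'
from h import *
s=readout.get_state();print(s["t"],s["tcp_pos"],s["orientation"],s["joints"],s["contact_force"],s["torque"])
B=R.from_euler("xyz",s["orientation"],degrees=True)*FLIP
rx=np.array([.988,-.156,0]);ry=np.array([.156,.988,0])
for x in(-.08,.08):
    w=s["tcp_pos"]+B.apply([x,0,-.1758]);q=w-[.465,-.399,0];print(w,q@rx,q@ry)
a=get_image("scene")["color"];b=get_image("side")["color"]
A=cv2.resize(a[90:260,230:370],(400,486),interpolation=2);Bm=cv2.resize(b[100:240,225:345],(400,467),interpolation=2)
C=np.zeros((500,800,3),np.uint8);C[:486,:400]=A;C[:467,400:]=Bm
cv2.imwrite("pics/p4.png",C[:,:,::-1])
E
```

```text
7.35 [ 0.4872 -0.3094  0.1824] [-179.8415   -5.7255  -45.5631] [  39.9747   18.8523  -15.6152  107.8932    9.0696   48.8018 -115.8362] [ 0.8005 -0.0626 -4.6206] [ 0.1688 -0.1194 -0.0267]
[ 0.4441 -0.2647 -0.0005] -0.0416347214496064 0.12938174430013016
[ 0.5555 -0.3784  0.0155] 0.08622171181325952 0.03446013762389447
```

View pics/p4.png

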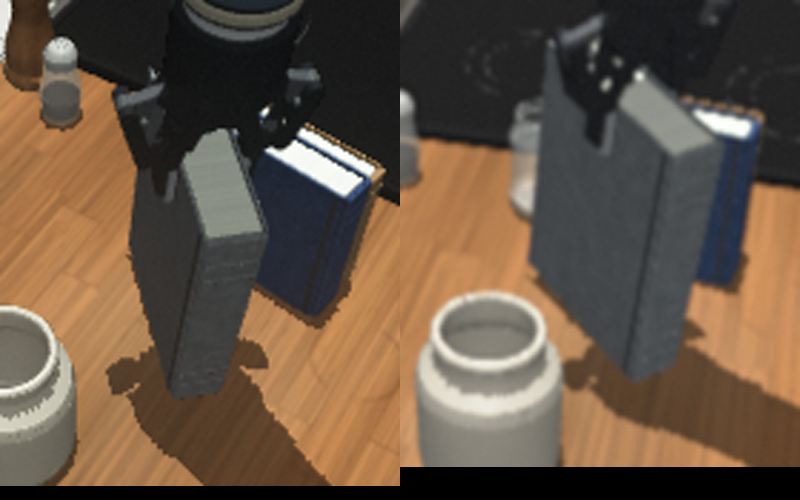

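```bash
python3 - <<'E'
from h import *
s=readout.get_state();p=s["tcp_pos"];B=R.from_euler("xyz",s["orientation"],degrees=True)*FLIP
D=cam(get_image("side"));S=cam(get_image("scene"))
print("far+ bot side pred",proj(D,p+B.apply([.08,.022,-.1758])),"seen 264.9,179.5")
print("near+ bot side",proj(D,p+B.apply([-.08,.022,-.1758])),"seen 296,214")
print("near- bot scene",proj(S,p+B.apply([-.08,-.022,-.1758])),"seen",230+228*.35,90+393*.35,"near+",proj(S,p+B.apply([-.08,.022,-.1758])),"seen",230+172*.35,90+397*.35)
h=.1758
near=(p+B.apply([-.08,0,-h]))[:2]
y1=-47.2;u=np.array([np.cos(np.radians(y1)),np.sin(np.radians(y1))]);far=near+.16*u
L=[piv(y1,5.73,near,-1,h)]+[piv(y1,a,near,-1,h) for a in(4,2,0)]
L+=[piv(y1,-a,far,1,h,l) for a,l in((2,.0003),(4,.0006),(6,.001))]
n=11
L+=[piv(y1+38.2*k/n,-6,far,1,h,.001) for k in range(1,n+1)]
L+=[piv(-9,-a,far,1,h,0) for a in(4,2,0)]
rows(L)
q=np.r_[far,0]-[.465,-.399,0];print(q@[.988,-.156,0],q@[.156,.988,0])
E
```

```text
far+ bot side pred (np.float64(263.083214294954), np.float64(178.15684858279153)) seen 264.9,179.5
near+ bot side (np.float64(295.111729499325), np.float64(215.25124943151698)) seen 296,214
near- bot scene (np.float64(308.7202376109507), np.float64(227.72226630881295)) seen 309.8 227.54999999999998 near+ (np.float64(290.4586147736765), np.float64(230.87320991654826)) seen 290.2 228.95
[0.0003, 0.0008, -0.0005] [-0.0051, 0.0006, 0.0272]
[0.0053, -0.0, 0.0025] [-0.0, -0.0302, 0.0]
[0.0061, -0.0, 0.0029] [0.0, -0.0349, -0.0]
[0.0061, 0.0, 0.0029] [0.0, -0.0349, -0.0]
[0.0062, 0.0, -0.003] [-0.0, -0.0349, -0.0]
[0.0062, -0.0, -0.003] [-0.0, -0.0349, -0.0]
[0.0062, 0.0, -0.0031] [0.0, -0.0349, -0.0]
[0.0001, 0.0037, -0.0] [-0.0063, 0.0, -0.0603]
[0.0001, 0.0037, -0.0] [-0.0063, 0.0, -0.0603]
[0.0001, 0.0037, -0.0] [-0.0063, 0.0, -0.0603]
[0.0001, 0.0037, -0.0] [-0.0063, -0.0, -0.0603]
[0.0001, 0.0037, -0.0] [-0.0063, 0.0, -0.0603]
[0.0001, 0.0037, -0.0] [-0.0063, -0.0, -0.0603]
[0.0001, 0.0037, -0.0] [-0.0063, 0.0, -0.0603]
[0.0001, 0.0037, -0.0] [-0.0063, 0.0, -0.0603]
[0.0001, 0.0037, -0.0] [-0.0063, 0.0, -0.0603]
[0.0001, 0.0037, -0.0] [-0.0063, 0.0, -0.0603]
[0.0001, 0.0037, -0.0] [-0.0063, 0.0, -0.0603]
[-0.006, 0.0, 0.0039] [-0.0, 0.0349, 0.0]
[-0.0061, -0.0, 0.0029] [0.0, 0.0349, 0.0]
[-0.0061, 0.0, 0.0029] [-0.0, 0.0349, -0.0]
0.08380172219894619 0.030331135925452824
```

Predicted corners match the seen ones to about 1.5 px, so the grip is rigid. I'll turn slightly further, lower the far end, then raise the near end.

Request:
{"api": "apply_moves", "payload": {
  "delta_pos": [
    [0.0003,0.001,0],
    [0,0,0],
    [0.0053,0,0.0025],
    [0.0061,0,0.0029],
    [0.0061,0,0.0029]
  ],
  "angular": [
    [-0.004,0,0.027],
    [0,0,0],
    [0,-0.03,0],
    [0,-0.035,0],
    [0,-0.035,0]
  ],
  "jaw": [-0.3,-0.3,-0.3,-0.3,-0.3]
}}

```text
t: 8.05
tcp_pos: [0.4969, -0.3234, 0.1763]
orientation: [180.0, 0.3, -47.2]
contact_force: [-9.1, 6.7, 25.8]
gripper_width: 0.498
finger_force: 116.3
```

Request:
{"api": "apply_moves", "payload": {
  "delta_pos": [
    [0,0,0],
    [0.0062,0,-0.003],
    [0.0062,0,-0.003],
    [0.0062,0,-0.0031],
    [0,0,0]
  ],
  "angular": [
    [0,0,0],
    [0,-0.035,0],
    [0,-0.035,0],
    [0,-0.035,0],
    [0,0,0]
  ],
  "jaw": [-0.3,-0.3,-0.3,-0.3,-0.3]
}}

```text
t: 8.55
tcp_pos: [0.5112, -0.3395, 0.1835]
orientation: [-180.0, 5.9, -47.3]
contact_force: [1.5, -0.3, -6.1]
gripper_width: 0.498
finger_force: 112.8
```

```bash
cat >> h.py <<'E'
def feet(hh=.1758):
    s=readout.get_state();B=R.from_euler("xyz",s["orientation"],degrees=True)*FLIP
    print(s["t"],s["tcp_pos"],s["orientation"],s["contact_force"],s["torque"])
    for x in(-.08,.08):
        w=s["tcp_pos"]+B.apply([x,0,-hh]);q=w-[.465,-.399,0];print(w,"row",q@[.988,-.156,0],q@[.156,.988,0])
    return s,B
E
python3 -c "
from h import *
feet()"
```

```text
8.55 [ 0.5112 -0.3395  0.1835] [-179.9782    5.9325  -47.2928] [ 1.4923 -0.259  -6.0566] [-0.3869 -0.3044  0.0428]
[ 0.445  -0.2676  0.0169] row -0.04026945695727079 0.12668600550263295
[ 0.5529 -0.3846  0.0004] row 0.08461753355624764 0.0279848104867633
```

Request:
{"api": "apply_moves", "payload": {
  "delta_pos": [
    [0.0001,0.0037,0],
    [0.0001,0.0037,0],
    [0.0001,0.0037,0],
    [0.0001,0.0037,0],
    [0.0001,0.0037,0]
  ],
  "angular": [
    [-0.0063,0,-0.0603],
    [-0.0063,0,-0.0603],
    [-0.0063,0,-0.0603],
    [-0.0063,0,-0.0603],
    [-0.0063,0,-0.0603]
  ],
  "jaw": [-0.3,-0.3,-0.3,-0.3,-0.3]
}}

```text
t: 9.05
tcp_pos: [0.4984, -0.3521, 0.1836]
orientation: [-180.0, 6.0, -29.7]
contact_force: [0.4, -0.6, -5.3]
gripper_width: 0.499
finger_force: 113.2
```

Request:
{"api": "apply_moves", "payload": {
  "delta_pos": [
    [0.0001,0.0037,0],
    [0.0001,0.0037,0],
    [0.0001,0.0037,0],
    [0.0001,0.0037,0],
    [0,0,0]
  ],
  "angular": [
    [-0.0063,0,-0.0603],
    [-0.0063,0,-0.0603],
    [-0.0063,0,-0.0603],
    [-0.0063,0,-0.0603],
    [0,0,0]
  ],
  "jaw": [-0.3,-0.3,-0.3,-0.3,-0.3]
}}

```text
t: 9.55
tcp_pos: [0.4927, -0.3659, 0.1836]
orientation: [-180.0, 6.0, -16.0]
contact_force: [0.9, 0.3, -5.1]
gripper_width: 0.502
finger_force: 112.9
```

```bash
python3 - <<'E'
from h import *
s,B=feet()
a=get_image("scene")["color"];b=get_image("side")["color"]
A=cv2.resize(a[90:260,250:370],(400,567),interpolation=2);Bm=cv2.resize(b[100:240,235:345],(400,509),interpolation=2)
C=np.zeros((570,800,3),np.uint8);C[:567,:400]=A;C[:509,400:]=Bm
cv2.imwrite("pics/p5.png",C[:,:,::-1])
E
```

```text
9.55 [ 0.4927 -0.3659  0.1836] [-179.9743    5.9759  -15.9822] [ 0.912   0.2599 -5.0949] [-0.2754 -0.3121 -0.0192]
[ 0.3986 -0.3389  0.0171] row -0.0749687456471269 0.049044328421740314
[ 0.5516 -0.3827  0.0004] row 0.08301031402718612 0.029620177537462513
```

View pics/p5.png

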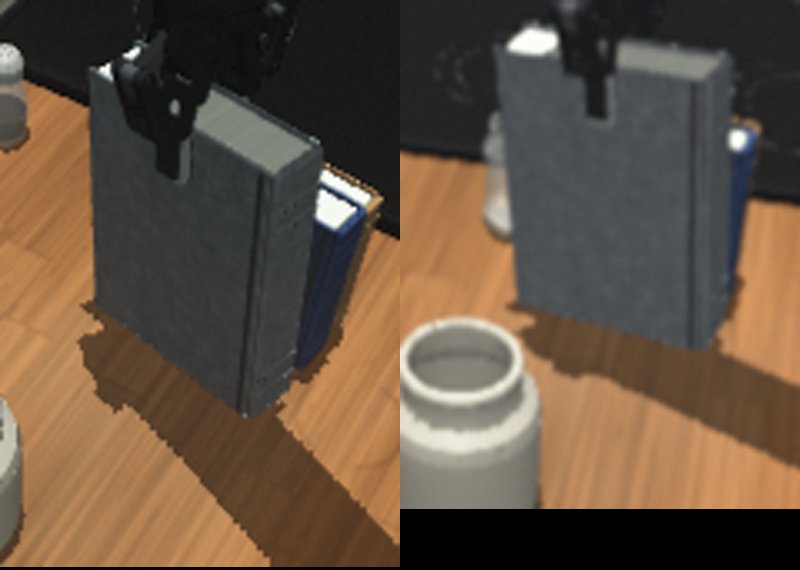

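The near end is still about 20 mm out and raised. I'll do the final 7° and hold.

Request:
{"api": "apply_moves", "payload": {
  "delta_pos": [
    [0.0001,0.0037,0],
    [0.0001,0.0037,0],
    [0,0,0],
    [0,0,0]
  ],
  "angular": [
    [-0.0063,0,-0.0603],
    [-0.0063,0,-0.0603],
    [0,0,0],
    [0,0,0]
  ],
  "jaw": [-0.3,-0.3,-0.3,-0.3]
}}

```text
t: 10.05
tcp_pos: [0.4916, -0.3729, 0.1837]
orientation: [-179.9, 6.0, -9.1]
contact_force: [0.0, -0.2, -6.3]
gripper_width: 0.505
finger_force: 112.9
```

```bash
python3 - <<'E'
from h import *
s,B=feet()
d=get_image("wrist");H=d["hand_eye"];Rt=R.from_euler("xyz",s["orientation"],degrees=True).as_matrix()
f=192/np.tan(np.radians(d["vfov"])/2);c=(f,d["cx"],d["cy"],Rt@H[:3,:3],s["tcp_pos"]+Rt@H[:3,3])
import pickle;pickle.dump(c,open("wc.pkl","wb"))
cv2.imwrite("pics/w6.png",cv2.resize(d["color"],(768,576),interpolation=2)[:,:,::-1])
E
```

```text
10.05 [ 0.4916 -0.3729  0.1837] [-179.9425    5.9941   -9.1172] [ 0.0112 -0.1607 -6.2507] [-0.1519 -0.1986 -0.0183]
[ 0.3949 -0.3572  0.0172] row -0.07577956083140586 0.030348940615462023
[ 0.552  -0.3824  0.0005] row 0.0833833427484496 0.02994727532663694
```

View pics/w6.png

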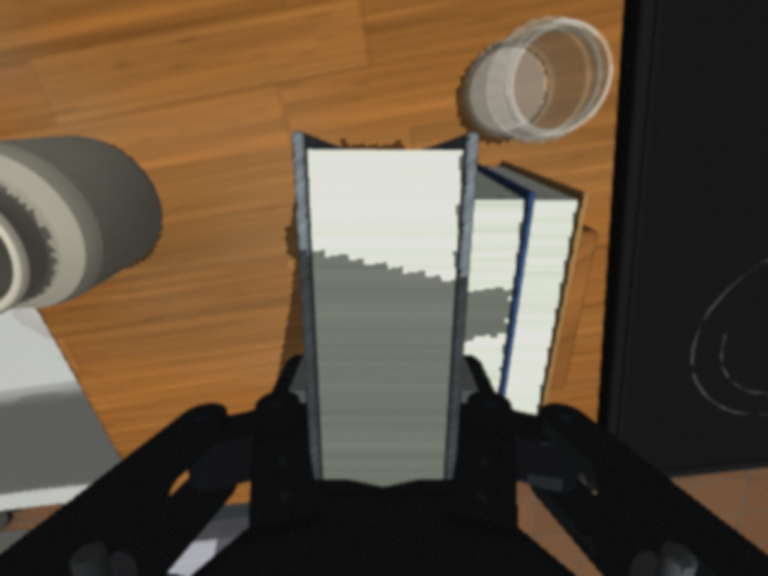

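The wrist view shows the cookbook top and, to its right, the blue book's back board (display (536,195)→(509,398)) and the brown book beyond it. The jam jar is clear. I'll use that board at z=0.15, 34 mm behind the open cover, to check the row's pose.

```bash
python3 - <<'E'
from h import *
import pickle;c=pickle.load(open("wc.pkl","rb"))
a,b=[onz(c,u/1.5,v/1.5,.15) for u,v in((535.5,195),(508,398))]
d=(a-b)/np.linalg.norm(a-b);print(a,b,"yaw",np.degrees(np.arctan2(d[1],d[0])))
n=np.array([-d[1],d[0],0])
for q in([.3949,-.3572,0],[.552,-.3824,0]): print("foot dist from open cover",(np.array(q)-a)@n-.034)
e=[onz(c,u/1.5,v/1.5,.15) for u,v in((505,166),)];print("blue far corner?",e)
# cookbook top check: left/right board edges at far end
for u,v in((293,133),(478,133)): print(onz(c,u/1.5,v/1.5,.22-.008))
h=.1758;s=readout.get_state();B=R.from_euler("xyz",s["orientation"],degrees=True)*FLIP
far=(s["tcp_pos"]+B.apply([.08,0,-h]))[:2]
rows([piv(-9.1,-k,far,1,h,0) for k in(4,2,0)])
E
```

```text
[ 0.5406 -0.4448  0.15  ] [ 0.4369 -0.4296  0.15  ] yaw -8.3520976728843
foot dist from open cover 0.03152835537316685
foot dist from open cover 0.02941532435716314
blue far corner? [array([ 0.5543, -0.4328,  0.15  ])]
[ 0.5806 -0.3645  0.212 ]
[ 0.5733 -0.4096  0.212 ]
[-0.006, -0.0002, 0.0034] [-0.001, 0.035, 0.0001]
[-0.0061, 0.0, 0.0029] [0.0, 0.0349, -0.0]
[-0.0061, -0.0, 0.0029] [-0.0, 0.0349, 0.0]
```

Row yaw is about -8.4°, and the feet are 29–32 mm from the open cover, which is the middle of the allowed band. I'll lower the near end and ease the grip.

Request:
{"api": "apply_moves", "payload": {
  "delta_pos": [
    [-0.006,0,0.0034],
    [-0.0061,0,0.0029],
    [-0.0061,0,0.0029],
    [0,0,0],
    [0,0,0]
  ],
  "angular": [
    [0,0.035,0],
    [0,0.035,0],
    [0,0.035,0],
    [0,0,0],
    [0,0,0]
  ],
  "jaw": [-0.3,-0.3,-0.3,-0.3,-0.3]
}}

```text
t: 10.6
tcp_pos: [0.4722, -0.3702, 0.1765]
orientation: [-180.0, 0.1, -9.1]
contact_force: [-3.4, 1.5, -0.1]
gripper_width: 0.502
finger_force: 113.2
```

```bash
python3 -c "
from h import *
feet()"
```

```text
10.6 [ 0.4722 -0.3702  0.1765] [-179.9569    0.125    -9.0749] [-3.4037  1.4707 -0.0788] [ 0.164   1.0404 -0.0898]
[ 0.3929 -0.3574  0.0009] row -0.0777557853894708 0.029881087011048295
[ 0.5509 -0.3826  0.0005] row 0.08228197417979506 0.029595488376017318
```

Request:
{"api": "apply_moves", "payload": {
  "delta_pos": [
    [0,0,0.0005],
    [0,0,0],
    [0,0,0],
    [0,0,0],
    [0,0,0]
  ],
  "angular": [
    [0,0,0],
    [0,0,0],
    [0,0,0],
    [0,0,0],
    [0,0,0]
  ],
  "jaw": [-0.3,-0.1,0.05,0.2,0.4],
  "squeeze": 20
}}

```text
t: 11.1
tcp_pos: [0.4745, -0.3702, 0.176]
orientation: [-180.0, -0.2, -9.0]
contact_force: [0.1, -0.1, -0.1]
gripper_width: 0.697
finger_force: 0.0
```

Request:
{"api": "apply_moves", "payload": {
  "delta_pos": [
    [0,0,0],
    [0,0,0],
    [0,0,0],
    [0,0,-0.01],
    [0,0,-0.02]
  ],
  "angular": [
    [0,0,0],
    [0,0,0],
    [0,0,0],
    [0,0,0],
    [0,0,0]
  ],
  "jaw": [0.6,0.6,0.6,0.6,0.6]
}}

```text
t: 11.6
tcp_pos: [0.4723, -0.3697, 0.2048]
orientation: [-179.8, 0.1, -9.0]
contact_force: [-0.3, -0.7, -0.3]
gripper_width: 0.798
finger_force: 0.0
```

Request:
{"api": "apply_moves", "payload": {
  "delta_pos": [
    [0,0,-0.03],
    [0,0,-0.04],
    [0,0,-0.04],
    [0,0,-0.02],
    [0,0,0]
  ],
  "angular": [
    [0,0,0],
    [0,0,0],
    [0,0,0],
    [0,0,0],
    [0,0,0]
  ],
  "jaw": [0.6,0.6,0.6,0.6,0.6]
}}

```text
t: 12.1
tcp_pos: [0.4747, -0.371, 0.3403]
orientation: [179.8, -0.5, -9.0]
contact_force: [0.4, 0.2, 0.2]
gripper_width: 0.797
finger_force: 0.0
```

```bash
python3 - <<'E'
from h import *
s,B=feet()
d=get_image("wrist");H=d["hand_eye"];Rt=R.from_euler("xyz",s["orientation"],degrees=True).as_matrix()
f=192/np.tan(np.radians(d["vfov"])/2);c=(f,d["cx"],d["cy"],Rt@H[:3,:3],s["tcp_pos"]+Rt@H[:3,3])
import pickle;pickle.dump(c,open("wc.pkl","wb"))
C=np.zeros((480,800,3),np.uint8);C[:360,:480]=cv2.resize(d["color"],(480,360));a=get_image("scene")["color"]
C[:480,480:]=cv2.resize(a[90:260,250:363],(320,480))
cv2.imwrite("pics/w7.png",C[:,:,::-1])
E
```

```text
12.1 [ 0.4747 -0.371   0.3403] [179.8368  -0.4617  -9.0261] [0.3987 0.2074 0.1883] [ 0.0408 -0.0114  0.0564]
[ 0.397  -0.3592  0.1639] row -0.07341060594488574 0.02874173978910013
[ 0.555  -0.3843  0.1652] row 0.08662252421137377 0.028592441845810987
```

View pics/w7.png

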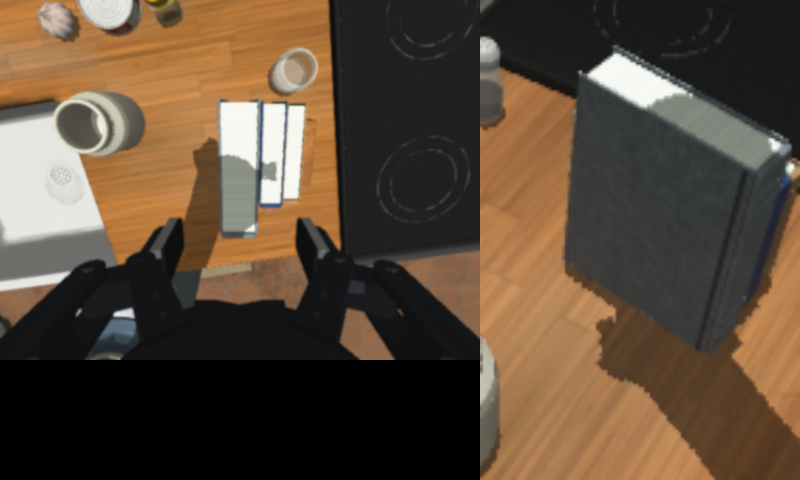

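The cookbook stands free, upright and parallel beside the row, and the bystanders haven't moved. I'm handing it in.

```bash
python3 -c "
from rig import env
print(env.finish_job())"
```

```text
the job is handed in; nothing more can be done
None
```

I stood the cookbook upright, walked it in far end first and then near end, and left it standing free, parallel and about 8 mm from the blue book; the job is handed in, but no verdict came back.

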